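# Fit the measuring wheel to the concrete scanner

## Task

The concrete scanner lies on its side in its foam tray with its bare encoder shaft pointing up. Take the loose wheel with the tall raised hub, slide it down onto that shaft hub upwards, turn it under light pressure until its slotted foot drops over the shaft's drive key, and press it fully home until the two sprung balls click out above the hub; then let go. Go gently: the encoder must never feel more than 35 newtons in all, side load and the pinch of the balls included, so ease it down slowly and do not lean on it with more than 10 or so; and leave the other things on the bench where they lie.

Things in the scene. Friction and masses are not known exactly. Their poses are not given: they have to be found in the camera images.
- wheel: the loose measuring wheel, about 0.14 kg, lying flat on the bench tall hub up: black tyre 64 mm in diameter, 20 mm high; aluminium hub 34 mm in diameter, 34 mm high, standing 14 mm above the tyre; bore 16 mm right through. Origin: on its axis in the plane of its underside (tyre and hub foot are level there); z along the axis towards the tall side of the hub
- hub_grip (a point): on the wheel's axis, 25 mm above its underside: middle of the bare part of the round hub (34 mm in diameter), which runs from the grey web (16 mm above the underside) up to the hub's top (34 mm); the natural grip from above, across the hub, in any direction
- hub_foot (a point): on the wheel's axis, 7 mm above its underside. Below this point the bore is opened to about 20 mm and the hub's foot is cut by a cross of two slots 7 mm wide and 7 mm deep, along the wheel's x and y axes, so they repeat every quarter turn; above it a 3 mm cone leads into the 16 mm bore. Not seen from above
- shaft_seat (a point): centre of the top face of the scanner's round bearing boss (32 mm in diameter, 12 mm high, top 117 mm above the bench), on which the wheel's underside rests when home. z is up along the shaft; x and y go with the tray and tell nothing of the drive key's direction
- shaft_tip (a point): centre of the upper end of the bare encoder shaft, 48 mm above shaft_seat. A steel rod 14 mm in diameter, tapered over its last 4 mm to 9 mm. It can turn about its axis, but stiffly (about 0.12 N m), so it stays put while the wheel is turned on it under light pressure
- balls (a point): on the shaft's axis, 38 mm above shaft_seat, level with two sprung 8 mm balls that stand 3 mm proud on opposite sides. They meet the coming wheel when its underside is about 33 mm above shaft_seat; 5 to 10 N pushes it over them, then it slides with 1 to 2 N, the two pinching it with about 4 N each. In the last 4 mm of travel they spring out above the hub and pull it home
- drive_key (a point): on the shaft's axis, 5.5 mm above shaft_seat: level with the top of a flat-sided drive key that crosses the shaft, 29 mm long, 5 mm wide, standing on the boss. Its direction is random and not measured (the axes given here are the tray's), but seen from above while the shaft is bare. The wheel drops over it only with a slot within about 4 degrees of it; else it stops 5.5 mm short of home
- scanner: the orange scanner on its side, half sunk in a black foam tray fixed to the bench: tray 240 mm along its x, 320 along its y, foam top 60 mm up, scanner's upper flank 105 mm up. Origin: centre of the tray's underside; the shaft stands at x = -30, y = -62 mm. A guide wheel already fitted to the flank, 128 mm from the shaft towards +y, reaches 129 mm above the bench
- guide_wheel: bystander: a spare guide wheel, tyre 50 mm in diameter, 15 mm high, flat aluminium centre without a raised hub, 8 mm hole; origin at the centre of its underside
- core: bystander: standing drilled concrete core, 54 mm in diameter, 95 mm high; origin at the centre of its underside
- offcut: bystander: plywood offcut 85 x 52 x 12 mm; origin at the centre of its underside
- marker: bystander: white marker pen with red cap, 118 mm long, 15 mm thick, lying along its x; origin under its middle
- hex_key: bystander: dark hex key, long leg 80 mm along its x, short leg 30 mm, 6 mm thick; origin under the middle of the long leg
- grease_tin: bystander: flat closed tin, 64 mm in diameter, 26 mm high; origin at the centre of its underside

How it is judged:
On the way:
1. the wheel is on the shaft, hub upwards, pushed over the sprung balls but not yet home (horizontal distance between wheel and shaft_seat below 0.004 m and angle between wheel's own z axis and vertical below 0.15 rad and z of wheel in the frame of shaft_seat between 0.003 and 0.027 m), for 0.1 s.
At the end, for the whole second after the job is handed in: The measuring wheel sits on the encoder shaft, hub upwards and upright within 3.4 degrees, its underside within 1.7 mm of the bearing boss's face (drive key in a slot, balls out above the hub), at rest and released (z of wheel in the frame of shaft_seat between -0.0017 and 0.0017 m and horizontal distance between wheel and shaft_seat below 0.003 m and angle between wheel's own z axis and vertical below 0.06 rad and linear speed of wheel below 0.01 m/s); the robot touches nothing.
It fails at once if the scanner, its shaft or the wheel on it is pushed with more than 35 N, all contacts added up (contact force between scanner and anything else above 35 N).
It fails at once if one of the other things on the bench is moved more than 20 mm (distance of any of guide_wheel, core, offcut, marker, hex_key, grease_tin from where it was at the start of the episode above 0.02 m).
It also fails if it takes over 67 s, if anything falls off the work surface, if the arm or the gripper's body presses on something with over 40 N, if the wrist force passes 120 N, or if a joint passes its speed limit or range.

## Robot

A 6-joint arm with a two-finger parallel gripper is mounted at the origin on the work surface. World frame = base frame: x ahead of the robot, y to its left, z up, the work surface at z = 0. Lengths are in m, angles in rad, forces in N, time in s.
With the tool pointing down it reaches from about 0.35 to 0.975 m from the base axis. Payload 7.1 kg.
Tool frame: the origin (TCP) lies between the finger pads; the fingertips stand 8 mm ahead of it and the grasp point (between the pads) lies 11 mm behind it; y points along the fingers, x is the direction in which the jaws open and shut, and the axes are right-handed (so a half turn about y gives the same grasp; the last joint's range is limited). The gripper opens to 88 mm and grips with 3 to 60 N. Pads are 20 mm wide; open, the fingers measure 115 mm over their backs; the gripper's body (75 mm by 178 mm) begins 61 mm behind the grasp point.
Start: joints at [1.232, 0.423, 1.63, -0, 1.089, -0.019], TCP at [0.196, 0.593, 0.231] pointing down, gripper open.
Joint ranges: [-3, 3], [-0.9, 2.11], [0.09, 2.58], [-1.31, 4.45], [0.11, 2.69], [-2.54, 2.54]. Speed limits (rad/s): [2.39, 2.39, 3.01, 3.14, 3.14, 3.14].

## Interface

Orientations are given as a unit quaternion [x, y, z, w].
In Python, from workcell import robot, read_camera, camera_info, boxes_of gives the robot as it stands. Calls block until the motion is done:
- robot.reach(position, orientation): joint-space move of the TCP to a pose.
- robot.movel(position, rot=None, rate=0.15, force_limit=None): straight line of the TCP; rot=None keeps the orientation; rate is the mean speed in m/s. With force_limit (N) it stops when the force on the tool has changed by that much, and returns True; else False.
- robot.move_joints(angles): joint-space move.
- robot.open_gripper() and robot.close(grasp_force=None): open the fingers fully, or close them until they stop; grasp_force is the grip in N (None keeps the last).
- robot.pause(seconds).
- robot.inverse_kinematics(position, orientation): joint angles nearest the present ones, or None.
- read_camera(name): name is "scene" or "top" or "wrist"; returns (picture, depth): 384x512x3 uint8, blue, green, red; 384x512 float32, m along the optical axis (not along the pixel's ray), 0 where there is no reading.
- camera_info(name): a dict with "fx", "fy", "cx", "cy" (pixels), "position" and "attitude" of the camera in the world. Camera axes: x right, y down, z forward; pixel columns grow to the right and rows downward; lengths in m; the calibration is good to about 2 mm. The wrist camera is an equidistant fisheye: a pixel r from the principal point sees the ray r / f radians off the axis. A picture is of the moment at which its call begins: read the wrist's pose just before it. camera_info takes no time and is no camera call; for the wrist camera it gives the pose at the moment of the call.
A pose or a line that the arm cannot do raises robot.IKError and nothing moves.
- robot.finish_job(): hands the job in, once; it reports no verdict.
Trained networks look in the newest picture that a camera, given by its name, has taken for a name from the list of things; names that differ only in an ending like _2 or _b are one class to them, and where a whole thing is asked for, a point or a joint stands for the part that bears it (a point fixed in the world has none). Each returns a list of dicts, best first, with "p" (0 to 1); they miss things now and then, are a little off and sometimes report something else, mostly with a low value. They report only what shows in the picture. A call takes as long as a camera call.
- boxes_of(camera, query): "location" ([x, y, z] in m, in world coordinates, good to about 4 mm: the middle of the surface that is visible of it).
Readings, each from a call of its own:
- robot.get_time(): time.
- robot.get_q(): joint angles.
- robot.get_qd(): joint speeds.
- robot.get_joint_efforts(): joint torques, N m.
- robot.get_eef_pos(): TCP position.
- robot.get_tool_rot(): TCP orientation.
- robot.get_ft_force(): force on the tool from outside, world axes, zero at the start.
- robot.get_moment(): the same for the moment, N m.
- robot.get_width(): opening from 0.0 (shut) to 1.0 (fully open).
Only numpy, scipy, OpenCV 4.12 (cv2) and the standard library are available. Lean on these libraries where they do the work, as an engineer would, in place of code of your own. Each camera call takes 0.05 s, during which the arm holds its last target. There are 200 camera calls.

## Working session

There is one attempt and no reset: what is moved stays moved. The work goes in short steps, each a Python script; the robot and the scene stay as the last script left them, time stands still between calls to the robot, and variables do not carry over. Pictures are saved under pics/ and viewed, about 8 in all and at most 12, crops included, and the job is handed in when it is done.

```bash
ls; mkdir -p pics; python3 - <<'E'
from workcell import robot, read_camera, camera_info, boxes_of
import cv2, numpy as np
print(robot.get_time(), robot.get_tool_rot())
for c in ("top","scene"):
    im,d=read_camera(c); cv2.imwrite(f"pics/{c}0.png",im); np.save(f"pics/{c}0.npy",d)
    print(c,camera_info(c))
    for q in ["wheel","scanner","shaft_tip","shaft_seat","hub_grip","drive_key"]:
        print(c,q,[(np.round(b["location"],4).tolist(),round(b["p"],2)) for b in boxes_of(c,q)[:3]])
print(robot.get_time())
a=cv2.imread("pics/top0.png");b=cv2.imread("pics/scene0.png")
cv2.imwrite("pics/top0b.png",cv2.resize(a,(800,600)))
E
```

```text
pics
0.0 [ 0.57356262  0.41355397 -0.41444189 -0.57291968]
top {'fx': 405.1726019628781, 'fy': 405.1726019628781, 'cx': 253.8318696775546, 'cy': 195.52589400181674, 'position': array([0.39453769, 0.08653235, 1.04623972]), 'attitude': array([-0.69945814,  0.71079985, -0.04249747,  0.06095783])}
top wheel []
top scanner [([0.5517, -0.0943, 0.0576], 0.56)]
top shaft_tip [([0.5519, -0.0933, 0.0589], 0.63)]
top shaft_seat [([0.5508, -0.0972, 0.0623], 0.63)]
top hub_grip [([0.4915, 0.262, 0.0228], 0.82), ([0.6728, 0.3563, 0.0928], 0.54)]
top drive_key []
scene {'fx': 408.04270774214996, 'fy': 408.04270774214996, 'cx': 251.328541044596, 'cy': 195.94166747324635, 'position': array([ 1.18927279, -0.35525271,  0.91169973]), 'attitude': array([ 0.82192748,  0.41921438, -0.17724037, -0.34246223])}
scene wheel [([0.5014, 0.2557, 0.0224], 0.81)]
scene scanner [([0.6112, -0.117, 0.0604], 0.97)]
scene shaft_tip [([0.6113, -0.1297, 0.0607], 0.64)]
scene shaft_seat [([0.6073, -0.1245, 0.0577], 0.7)]
scene hub_grip [([0.5017, 0.256, 0.0194], 0.66)]
scene drive_key [([0.607, -0.1248, 0.0653], 0.57)]
0.7
```

View pics/top0b.png

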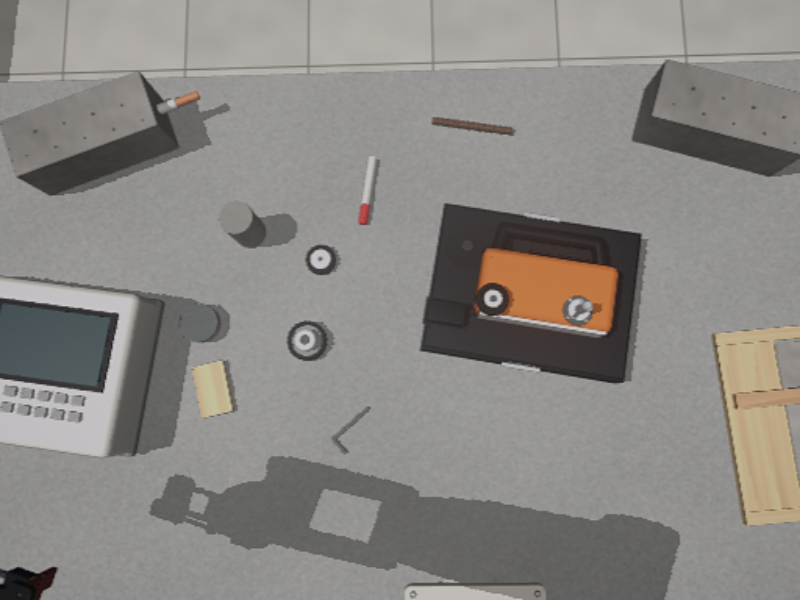

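The top view shows the measuring wheel at about (307,340), the shaft at about (580,308), and the tray around it. Next I'll localise both and take wrist views.

```bash
cat > h.py <<'E'
from workcell import robot, read_camera, camera_info, boxes_of
import cv2, numpy as np
from scipy.spatial.transform import Rotation as R
def down(a):  # jaw direction at angle a in the world xy plane, tool y down
    x=np.array([np.cos(a),np.sin(a),0]); y=np.array([0,0,-1.])
    return R.from_matrix(np.c_[x,y,np.cross(x,y)]).as_quat()
def rays(c,uv):  # world directions
    uv=np.atleast_2d(np.asarray(uv,float)); n=np.c_[(uv[:,0]-c["cx"])/c["fx"],(uv[:,1]-c["cy"])/c["fy"]]
    if c.get("fish"):
        r=np.linalg.norm(n,axis=1)+1e-12; n=n*(np.tan(r)/r)[:,None]
    return R.from_quat(c["attitude"]).apply(np.c_[n,np.ones(len(n))])
def at_z(c,uv,z):
    d=rays(c,uv); return c["position"]+d*((z-c["position"][2])/d[:,2])[:,None]
def cloud(c,d):
    v,u=np.mgrid[:384,:512]; return (c["position"]+rays(c,np.c_[u.ravel(),v.ravel()])*d.reshape(-1,1)).reshape(384,512,3)
E
python3 - <<'E'
from h import *
c=camera_info("top")
w=at_z(c,[196.5,217.6],.034)[0]; s=at_z(c,[370.5,197],.14)[0]
print("wheel",w,"shaft",s)
P=cloud(c,np.load("pics/top0.npy"))
for n,p,z in(("wheel",w,.03),("shaft",s,.112)):
    m=(np.hypot(*(P[...,:2]-p[:2]).transpose(2,0,1))<.045)&(P[...,2]>z)
    print(n,m.sum(),P[m].mean(0),P[m].max(0),P[m].min(0))
robot.open_gripper()
for n,p,h in(("wheel",w,.20),("shaft",s,.31)):
    a=robot.get_q()
    robot.reach([p[0],p[1],h],down(0.3))
    ci=camera_info("wrist"); ci["fish"]=1; im,d=read_camera("wrist")
    np.savez(f"pics/w_{n}.npz",d=d,**ci); cv2.imwrite(f"pics/w_{n}.png",im)
    print(n,robot.get_eef_pos(),robot.get_q(),ci,robot.get_time())
    for q in["wheel","hub_grip","shaft_tip","drive_key","shaft_seat","balls"]:
        print(q,[(np.round(b["location"],4).tolist(),round(b["p"],2)) for b in boxes_of("wrist",q)[:2]])
cv2.imwrite("pics/w.png",np.hstack([cv2.imread("pics/w_wheel.png")[:, 56:456],cv2.imread("pics/w_shaft.png")[:,56:456]]))
E
```

```text
wheel [0.49056924 0.25703515 0.034     ] shaft [ 0.52034688 -0.1523454   0.14      ]
wheel 107 [0.49196452 0.26176107 0.03397599] [0.50780781 0.27909533 0.03891645] [0.47671215 0.24595785 0.03003729]
shaft 181 [ 0.51993745 -0.1536989   0.13173073] [ 0.54057575 -0.13558885  0.16859599] [ 0.50530521 -0.17152789  0.11202103]
wheel [0.49030941 0.25799387 0.2001037 ] [4.62794707e-01 3.58486834e-01 1.81286156e+00 2.25613487e-04
 9.69954013e-01 1.61067002e-01] {'fx': 297.3186396354542, 'fy': 297.3186396354542, 'cx': 255.46993569472056, 'cy': 194.5903781444206, 'position': array([0.46685437, 0.33544926, 0.3549101 ]), 'attitude': array([0.97761777, 0.14815203, 0.02243942, 0.1476853 ]), 'fish': 1} 2.6083
wheel [([0.4896, 0.2645, 0.02], 0.76)]
hub_grip [([0.4922, 0.2687, 0.0171], 0.91)]
shaft_tip [([0.5315, 0.0483, 0.054], 0.75), ([0.6627, 0.3622, 0.0919], 0.34)]
drive_key [([0.5364, 0.0467, 0.0586], 0.82)]
shaft_seat [([0.535, 0.0418, 0.0608], 0.86)]
balls [([0.5323, 0.0408, 0.0614], 0.56)]
shaft [ 0.52043482 -0.15136367  0.30958123] [-3.05103931e-01  2.15124055e-01  1.73440250e+00  2.19593334e-04
  1.19279330e+00 -6.06434091e-01] {'fx': 297.3186396354542, 'fy': 297.3186396354542, 'cx': 255.46993569472056, 'cy': 194.5903781444206, 'position': array([ 0.49700894, -0.07393332,  0.46446455]), 'attitude': array([0.97767358, 0.14796051, 0.02206206, 0.14756465]), 'fish': 1} 4.525
wheel []
hub_grip []
shaft_tip [([0.5468, -0.0915, 0.0546], 0.58)]
drive_key [([0.5511, -0.0894, 0.0598], 0.67)]
shaft_seat [([0.5479, -0.0942, 0.0608], 0.86)]
balls [([0.5477, -0.0974, 0.0602], 0.73)]
```

View pics/w.png

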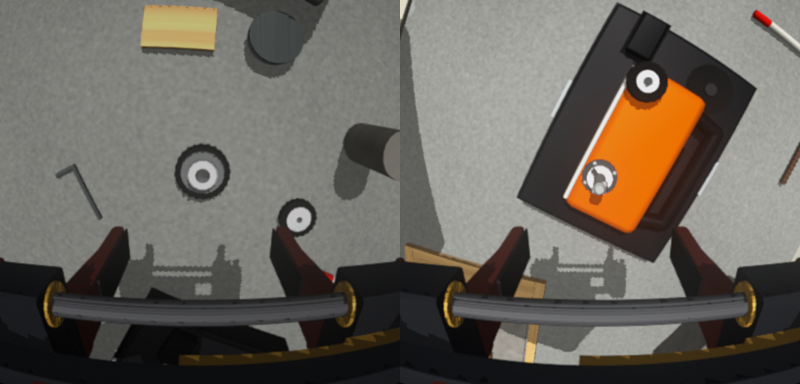

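The left view has the wheel at (202,173) and the right view the shaft and key at (600,178). I'll take two closer views of each at different yaws, which lets me cancel the calibration bias.

```bash
cat >> h.py <<'E'
def look(t,a,rng):  # put target t on the wrist camera's axis, jaw angle a
    ci=camera_info("wrist"); T=R.from_quat(robot.get_tool_rot()); N=R.from_quat(down(a))
    off=T.inv().apply(ci["position"]-robot.get_eef_pos()); ax=(T.inv()*R.from_quat(ci["attitude"])).apply([0,0,1])
    robot.reach(np.array(t)-N.apply(ax)*rng-N.apply(off),down(a)); robot.pause(.2)
    ci=camera_info("wrist"); ci["fish"]=1; im,d=read_camera("wrist"); return ci,im,d
def rect(ci,im,ctr,z,half=.04,s=.0002):  # metric map of plane z: columns = x, rows = -y
    n=int(2*half/s); g=(np.arange(n)+.5)*s-half
    X,Y=np.meshgrid(ctr[0]+g,ctr[1]-g); p=np.c_[X.ravel(),Y.ravel(),np.full(n*n,z)]-ci["position"]
    q=R.from_quat(ci["attitude"]).inv().apply(p); r=np.hypot(q[:,0],q[:,1]); k=np.arctan2(r,q[:,2])/(r+1e-12)
    m=lambda v,f,c:(v*k*f+c).reshape(n,n).astype(np.float32)
    return cv2.remap(im,m(q[:,0],ci["fx"],ci["cx"]),m(q[:,1],ci["fy"],ci["cy"]),cv2.INTER_CUBIC)
E
python3 - <<'E'
from h import *
rows=[]
for n,t,rng,z1,z2 in(("shaft",[.520,-.153,.13],.27,.117,.165),("wheel",[.492,.262,.03],.24,.034,.020)):
    for i,a in enumerate((-.9,1.0)):
        ci,im,d=look(t,a,rng); P=cloud(ci,d); np.savez(f"pics/v_{n}{i}.npz",im=im,d=d,**ci)
        print(n,a,robot.get_eef_pos(),robot.get_q()[5],robot.get_time())
        near=np.hypot(P[...,0]-t[0],P[...,1]-t[1])<.03
        for lo,hi in(((.155,.175),(.113,.120)) if n=="shaft" else ((.031,.038),)):
            m=near&(P[...,2]>lo)&(P[...,2]<hi); c,r=cv2.minEnclosingCircle(P[m][:,:2].astype(np.float32))
            print(lo,m.sum(),P[m].mean(0).round(4),np.round(c,4),round(r,4),P[m][:,2].max())
        for z in(z1,z2):
            o=rect(ci,im,t,z); h=200; cv2.line(o,(h,0),(h,399),(0,255,0),1); cv2.line(o,(0,h),(399,h),(0,255,0),1)
            rows.append(o)
g=[cv2.resize(r[60:340,60:340],(280,280)) for r in rows]
m=np.vstack([np.hstack(g[:4]),np.hstack(g[4:])]); cv2.imwrite("pics/rect.png",cv2.resize(m,(800,400)))
E
```

```text
shaft -0.9 [ 0.51881381 -0.15341773  0.23343733] 0.5900744935789709 6.175
0.155 294 [ 0.524  -0.1555  0.1629] [ 0.5229 -0.1568] 0.0095 0.16733208394125892
0.113 444 [ 0.5264 -0.1534  0.1175] [ 0.5227 -0.1566] 0.016 0.11979198677367686
shaft 1.0 [ 0.52147315 -0.15453408  0.23315602] -1.3098008285894547 8.0833
0.155 315 [ 0.5209 -0.1561  0.1625] [ 0.5217 -0.1564] 0.0097 0.16718447744294326
0.113 472 [ 0.5188 -0.1548  0.1175] [ 0.5221 -0.1567] 0.016 0.11957233462269068
wheel -0.9 [0.48432646 0.25573163 0.10460145] 1.364429711631635 10.6083
0.031 1072 [0.4935 0.2634 0.0344] [0.4928 0.263 ] 0.0171 0.036824781987207955
wheel 1.0 [0.50093203 0.25565429 0.10449749] -0.5490892925365246 12.5333
0.031 1084 [0.4918 0.2633 0.0344] [0.4926 0.2629] 0.0171 0.037005536494688795
```

View pics/rect.png

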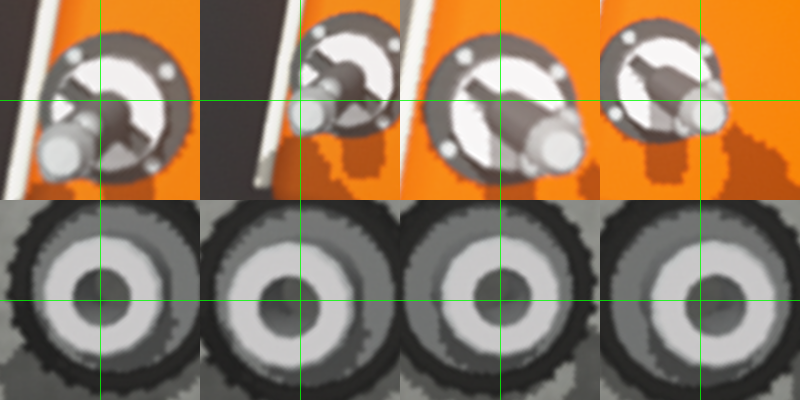

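The boss fits as a 16.0 mm circle at (0.5224, -0.1567), and the tip at z = 0.165 agrees with it. The hub is at (0.4927, 0.2630). The key runs at about -32° in world. I'll grasp now, centring the wheel mechanically with two squeezes at right angles.

```bash
python3 - <<'E'
from h import *
w=np.array([.4927,.2630]); Z=.0297
st=lambda s:print(s,np.round(robot.get_eef_pos(),4),"F",np.round(robot.get_ft_force(),2),"w",round(robot.get_width(),3),"t",robot.get_time())
robot.reach([*w,.08],down(.77)); 
print(robot.movel([*w,Z],rate=.08,force_limit=5)); robot.close(4); st("c1")
robot.open_gripper(); robot.movel([*w,.055]); robot.reach([*w,.055],down(-.8)); 
print(robot.movel([*w,Z],rate=.06,force_limit=5)); robot.close(40); st("c2")
robot.movel([*w,.27],rate=.2); st("lift")
robot.reach([.5224,-.1567,.2347],down(-.8)); robot.pause(.3); st("over"); print(robot.get_moment(),robot.get_q())
ci=camera_info("wrist"); im,d=read_camera("wrist"); cv2.imwrite("pics/over.png",im)
E
```

```text
False
c1 [0.4927 0.263  0.0297] F [-0.04 -0.68  0.37] w 0.39 t 14.525
False
c2 [0.4927 0.263  0.0297] F [0.03 0.37 0.64] w 0.382 t 18.6583
lift [0.492  0.2627 0.2688] F [ 0.25  0.26 -1.24] w 0.381 t 20.0083
over [ 0.5226 -0.1561  0.2348] F [ 0.46 -0.1  -1.59] w 0.382 t 21.8667
[-0.02977051  0.14090114  0.02233423] [-3.12066082e-01  3.01826453e-01  1.80325522e+00  5.62901719e-05
  1.03634787e+00  4.86832738e-01]
```

View pics/over.png

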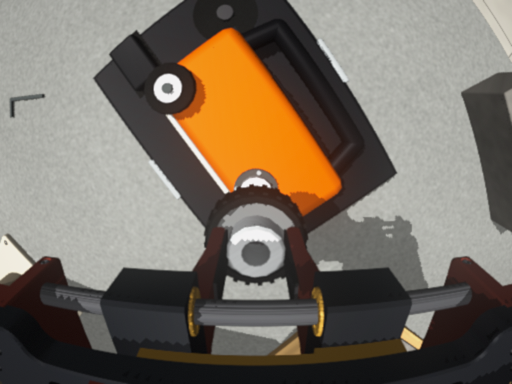

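The view shows the wheel level in the jaws at (255,250), hub up, above the boss. I'll correct the small TCP error and descend gently.

```bash
cat >> h.py <<'E'
S=np.array([.5224,-.1567]); G=.0297; SEAT=.117
def st(s): 
    p=robot.get_eef_pos(); print(s,np.round(p,4),"under",round(1e3*(p[2]-G-SEAT),1),"F",np.round(robot.get_ft_force(),2),"w",round(robot.get_width(),3),"t",round(robot.get_time(),2))
E
python3 - <<'E'
from h import *
cmd=np.array([*S,.2297])
for i in range(2):
    robot.movel(cmd,rate=.03); robot.pause(.15); st("corr"); e=robot.get_eef_pos(); cmd[:2]+=S-e[:2]
print(cmd)
for z in (52,46,40,36,34):
    c=robot.movel([*cmd[:2],SEAT+G+z/1e3],rate=.03,force_limit=5); st((z,c))
    if c: break
E
```

```text
corr [ 0.5224 -0.1568  0.2297] under 83.0 F [-0.12  0.5  -1.3 ] w 0.379 t 22.38
corr [ 0.5224 -0.1566  0.2297] under 83.0 F [ 0.06 -0.64 -0.83] w 0.385 t 22.78
[ 0.52236878 -0.15668618  0.2297    ]
(52, False) [ 0.5225 -0.1568  0.1989] under 52.2 F [-0.4  -0.42 -1.17] w 0.382 t 23.97
(46, False) [ 0.5222 -0.1566  0.1924] under 45.7 F [-0.9   0.11 -0.97] w 0.382 t 24.32
(40, False) [ 0.5222 -0.1566  0.1864] under 39.7 F [-0.05 -1.07 -0.99] w 0.384 t 24.67
(36, False) [ 0.5222 -0.1566  0.1825] under 35.8 F [-0.36 -0.02 -2.09] w 0.385 t 24.95
(34, False) [ 0.5223 -0.1567  0.1806] under 33.9 F [-0.55 -0.47 -1.57] w 0.382 t 25.2
```

The wheel is on the shaft with almost no side force. Next is the push over the balls.

```bash
python3 - <<'E'
from h import *
for z in (32,30,28,26,22,16,10,7):
    c=robot.movel([*S,SEAT+G+z/1e3],rate=.015,force_limit=12); st((z,c))
    if c: break
E
```

```text
(32, False) [ 0.5223 -0.1568  0.1787] under 32.0 F [-0.49 -0.78 -0.49] w 0.38 t 25.48
(30, False) [ 0.5225 -0.1567  0.1767] under 30.0 F [-1.19 -0.34  0.5 ] w 0.386 t 25.77
(28, False) [ 0.5222 -0.1566  0.1743] under 27.6 F [ 0.54 -0.88 -1.7 ] w 0.379 t 26.05
(26, False) [ 0.5222 -0.1566  0.1723] under 25.6 F [-0.15 -0.64 -2.49] w 0.378 t 26.33
(22, False) [ 0.5222 -0.1567  0.1685] under 21.8 F [ 0.02 -0.07 -2.35] w 0.382 t 26.75
(16, False) [ 0.5222 -0.1567  0.1624] under 15.7 F [-0.81 -0.61 -2.28] w 0.378 t 27.3
(10, False) [ 0.5223 -0.1567  0.1564] under 9.7 F [-1.08  0.13 -2.  ] w 0.381 t 27.85
(7, False) [ 0.5223 -0.1567  0.1535] under 6.8 F [ 0.1  -0.86 -2.31] w 0.381 t 28.2
```

```bash
python3 - <<'E'
from h import *
c=robot.movel([*S,SEAT+G+.003],rate=.008,force_limit=4); st(("touch",c))
im,d=read_camera("wrist"); 
cv2.imwrite("pics/touch.png",cv2.resize(im[130:330,130:400],(800,593)))
E
```

```text
('touch', True) [ 0.5225 -0.1567  0.152 ] under 5.3 F [-1.11 -0.14  4.37] w 0.377 t 28.54
```

View pics/touch.png

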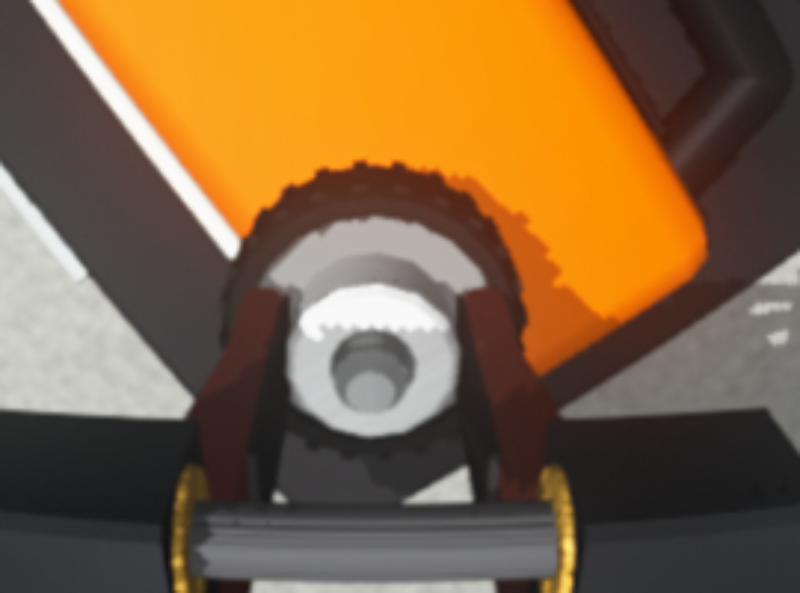

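The wheel sits hub-up over the shaft, tip showing in the bore at (370,390), and it stopped 5.3 mm short, resting on the key. Now I'll search by turning it in 5° steps.

```bash
python3 - <<'E'
from h import *
a=-.8; hit=False
for i in range(22):
    a+=np.radians(5); robot.reach([*S,SEAT+G+.0058],down(a))
    c=robot.movel([*S,SEAT+G+.0035],rate=.01,force_limit=5)
    if i<2 or not c or i%5==0: st((i,round(a,3),c))
    if robot.get_eef_pos()[2]-G-SEAT<.0044: print("drop"); break
    if robot.get_time()>55 or np.linalg.norm(robot.get_ft_force())>14: print("stop"); st("x"); break
E
```

```text
(0, np.float64(-0.713), True) [ 0.5224 -0.1567  0.152 ] under 5.3 F [-0.97  0.1   6.54] w 0.382 t 29.05
(1, np.float64(-0.625), True) [ 0.5224 -0.1566  0.152 ] under 5.3 F [-1.53 -0.28  5.33] w 0.381 t 29.51
(5, np.float64(-0.276), True) [ 0.5225 -0.1568  0.152 ] under 5.3 F [-2.1   0.22  5.97] w 0.378 t 31.34
(10, np.float64(0.16), True) [ 0.5224 -0.1568  0.1514] under 4.7 F [-0.13 -0.42  3.07] w 0.38 t 33.64
(11, np.float64(0.247), False) [ 0.5218 -0.1565  0.1494] under 2.7 F [ 0.38 -0.36 -6.1 ] w 0.381 t 34.27
drop
```

It dropped, and the balls are now pulling it down (-6 N). Next I'll follow it to the seat.

```bash
python3 - <<'E'
from h import *
for z in(1.5,.5,-.5,-1.2):
    c=robot.movel([*S,SEAT+G+z/1e3],rate=.008,force_limit=9); st((z,c))
    if robot.get_ft_force()[2]>4: break
robot.pause(.2); st("home")
robot.open_gripper(); st("open")
p=robot.get_eef_pos(); robot.movel([p[0],p[1],.26],rate=.15); st("up")
ci,im,d=look([*S,.15],-.3,.27); P=cloud(ci,d); st("look")
near=np.hypot(*(P[...,:2]-S).transpose(2,0,1))<.03
for lo,hi in((.146,.156),(.135,.142),(.16,.175)):
    m=near&(P[...,2]>lo)&(P[...,2]<hi); c,r=cv2.minEnclosingCircle(P[m][:,:2].astype(np.float32)); print(lo,m.sum(),np.median(P[m][:,2]).round(4),np.round(c,4),round(r,4))
cv2.imwrite("pics/fin.png",cv2.resize(im[100:300,120:390],(800,593)))
E
```

```text
(1.5, False) [ 0.5224 -0.1568  0.1483] under 1.6 F [-0.9  -0.69 -3.61] w 0.379 t 34.67
(0.5, False) [ 0.5226 -0.1568  0.1474] under 0.7 F [-0.7  -1.15 -1.11] w 0.382 t 34.95
(-0.5, False) [ 0.5227 -0.157   0.1467] under -0.0 F [-1.45 -0.88  4.45] w 0.382 t 35.23
home [ 0.5227 -0.157   0.1467] under -0.0 F [-2.63 -2.56  4.87] w 0.381 t 35.42
open [ 0.5224 -0.1567  0.1462] under -0.5 F [ 0.72 -0.48  0.15] w 1.002 t 36.38
up [ 0.5218 -0.1565  0.2592] under 112.5 F [ 0.32 -0.33  0.12] w 1.002 t 37.29
look [ 0.5215 -0.1578  0.2531] under 106.4 F [ 0.13  0.66 -0.31] w 1.001 t 38.12
0.146 785 0.1515 [ 0.5234 -0.1571] 0.0171
0.135 910 0.1376 [ 0.5224 -0.1567] 0.0301
0.16 204 0.1647 [ 0.5233 -0.1569] 0.008
```

View pics/fin.png

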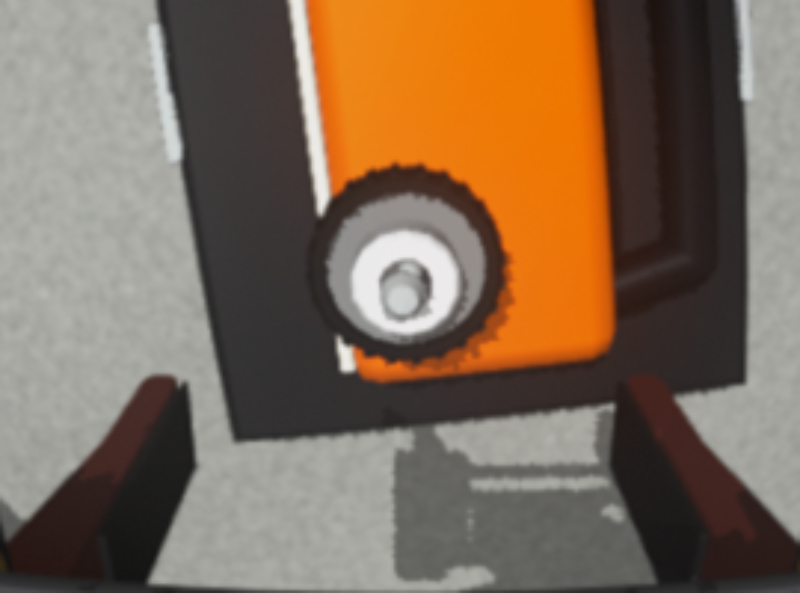

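The wheel sits flat and central on the shaft, at about (405,270), with the gripper clear. The hub top reads 151.5 mm, where 151 mm is nominal. The same sensor read 0.4 mm high on the bench, so I take it as home.

```bash
python3 -c "
from h import *
robot.finish_job(); print(robot.get_time())"
```

```text
the job is handed in; nothing more can be done
the job is handed in; nothing more can be done
```

The measuring wheel is home on the encoder shaft, hub up, and released. I handed the job in at about 38 s of the 67 s allowed.

**What I did:** I squeezed the wheel in two directions to centre it in the jaws, then lowered it onto the shaft and over the balls. It stopped 5.3 mm above the seat, resting on the drive key. I turned it in 5° steps under light pressure and it dropped after about 60°. I then followed it down to the seat and let go.

**Last checks:**
- **Height:** at the end of the press, the gripper height put the underside within about 0.1 mm of the boss face. After release, the camera put the hub top at 151.5 mm against 151 mm expected, and the same camera read 0.4 mm high on the bench.
- **Position:** the hub circle was about 1 mm from the measured shaft axis in a single view. The tip circle in that view was off by the same amount, so I take it as camera error.
- **Force:** the highest wrist reading I saw was about 7 N. I only read it between moves, and I did not see the 5 to 10 N peak while passing the balls.
- **Other things on the bench:** I came near none of them, but I took no final picture to check that they stayed put.

No check failed. The hand-in gave no verdict.

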